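# Turn the hexagonal spice tins stripe up on their own stands

### The arm

A 6-joint arm with a two-finger parallel gripper is mounted at the origin on a cart in front of the work surface, level with it; the furniture and walls round the work are solid. World frame = base frame: x ahead of the robot, y to its left, z up, the work surface at z = 0. Lengths are in m, angles in rad, forces in N, time in s.
With the tool pointing down it reaches from about 0.3 to 0.875 m from the base axis. Payload 6.4 kg.
Tool frame: the origin (TCP) lies between the finger pads; the fingertips stand 22 mm ahead of it and the grasp point (between the pads) lies 3 mm ahead of it; z points along the fingers, y is the line along which they close (so a half turn about z gives the same grasp; the last joint's range is limited). The gripper opens to 85 mm and grips with 20 to 120 N. Pads are 22 mm wide; open, the fingers measure 114 mm over their backs; the gripper's body (76 mm by 85 mm) begins 54 mm behind the grasp point. The pads swing forward as they close: fully open they stand 13 mm farther back than shut.
Start: joints at [-1.505, 0.181, 1.607, -0, 1.354, -0.206], TCP at [0.154, -0.554, 0.253] pointing down, gripper open.
Joint ranges: [-2.99, 2.99], [-0.89, 2.07], [0.3, 2.58], [-1.14, 4.28], [0, 2.63], [-3.12, 3.12]. Speed limits (rad/s): [2.57, 2.57, 3.01, 3.14, 3.14, 3.14].

### API

Orientations are given as a unit quaternion [w, x, y, z].
In Python, from bench import ctrl, imaging, workorder gives the robot as it stands.
- The arm moves only by the shell command python3 -m pendant 'ROWS' [OPENING]. ROWS is JSON, a list of rows, each a list of 4 numbers: the shift along the tool's x, y, z in cm, then the turn about the tool's z in degrees. In form: [[dx, dy, dz, roll], ...]. A call has 1 to 12 rows; each row is the pose to reach, as a shift and turn from the pose commanded when the call began, along the tool's axes at that moment; what a row does not reach only later rows make up. A row lasts 1/12 s, in which the tool goes at most 41.7 mm and 7.16 degrees, less where a joint would pass 70% of its speed; a pose out of reach is approached as far as the arm can. A call with a gripper value outside its range is refused whole. OPENING is the opening, from 0 (shut) to 1 (fully open), set as the call begins (- or left out, the last holds). The fingers move at their own pace and stop on an object; the grip force is fixed at half the most. Time passes only in rows, so rows that repeat a pose let the fingers close. It gives the time, the measured TCP pose, the force, the opening and the grip force at its end, in the units of the state.
- ctrl.get_obs(): the state, without advancing time (a new reading comes with each control period).
- imaging.camera(name): name is "scene" or "top" or "wrist"; returns the picture (400x640x3 uint8, red, green, blue); there is no depth.
- imaging.camera_info(name): a dict with "K" (3x3 intrinsics, pixels), "k1" (the pictures are not rectified: a ray, as slopes to the right and down, at radius r is drawn at 1 + k1 r^2 times it, then the intrinsics apply), "T" (4x4, takes a point from camera to world coordinates); the wrist camera has in their place "tool_from_camera" (4x4, takes a point from camera to tool coordinates, whose origin is the TCP and whose axes are the flange's). Camera axes: x right, y up, looking along -z (the intrinsics and any distortion apply to the point x, -y, -z); pixel columns grow to the right and rows downward; lengths in m; the calibration is good to about 2 mm. A picture is of the moment at which its call begins: read the wrist's pose just before it. camera_info takes no time and is no camera call.
- workorder.hand_in(): hands the job in; it is judged then, once.
The state is a dict: "time_s": time; "q": joint angles; "dq": joint speeds; "joint_efforts": joint torques, N m; "eef_pos": TCP position; "eef_rot": TCP orientation; "wrist_force": force on the tool from outside, world axes, zero at the start; "torque": the same for the moment, N m; "opening": opening from 0.0 (shut) to 1.0 (fully open); "grasp_force": force on a finger pad.
Only numpy, scipy, OpenCV 4.12 (cv2) and the standard library are available. Lean on these libraries where they do the work, as an engineer would, in place of code of your own. Each camera call takes 0.05 s, during which the arm holds its last target. There are 200 camera calls.

### The job

The two hexagonal spice tins were put away wrongly: roll each one over until its coloured stripe faces straight up, and lay it fully down in the notches of the stand of its own colour, centred along the stand (the blue tin is lying on the orange stand). Set the tins down gently, without dropping them, and leave the other things on the worktop where they are.

Things in the scene. Friction and masses are not known exactly. Their poses are not given: they have to be found in the camera images.
- orange_tin: hexagonal aluminium orange spice tin lying on a flat: rigid, 150 mm long, 54 mm across flats (62 across edges), 0.2 to 0.4 kg, black cap at one end; one flat only has a stripe in that colour, 22 mm wide, that runs on as a small patch on both end faces. Origin: on the long axis at mid length; x along the tin to the cap, z out of the striped flat. Starts on the worktop, pointing roughly away from the robot, stripe 120 degrees from the top.
- orange_tin_mark (a point): centre of the orange tin's striped flat, 27 mm out from its origin; axes as the tin's, z out of the flat. A lying tin's side flats slope 30 degrees from vertical: jaws leaned 30 degrees across the tin grip two of them squarely; upright jaws close on two edges and twist it
- blue_tin: hexagonal aluminium blue spice tin lying on a flat: rigid, 150 mm long, 54 mm across flats (62 across edges), 0.2 to 0.4 kg, black cap at one end; one flat only has a stripe in that colour, 22 mm wide, that runs on as a small patch on both end faces. Origin: on the long axis at mid length; x along the tin to the cap, z out of the striped flat. Starts on the orange stand, stripe 120 degrees from the top.
- blue_tin_mark (a point): centre of the blue tin's striped flat, 27 mm out from its origin; axes as the tin's, z out of the flat. A lying tin's side flats slope 30 degrees from vertical: jaws leaned 30 degrees across the tin grip two of them squarely; upright jaws close on two edges and twist it
- orange_stand: fixed orange stand: base plate 114 x 88 x 8 mm with two notched wooden cheeks 12 mm thick, centred at x = -48 and 48 mm. Notch: level floor 30 mm above the worktop and sloping lips up to 46 mm; a tin lies in it on a flat with 2 mm play each side, its middle 80 mm free for fingers. Origin: centre of the underside; x along the tin's lie, z up.
- orange_stand_seat (a point): where the origin of a tin lies when it is seated in the middle of the orange stand, 57 mm above the worktop; axes as the stand's
- blue_stand: fixed blue stand: base plate 114 x 88 x 8 mm with two notched wooden cheeks 12 mm thick, centred at x = -48 and 48 mm. Notch: level floor 30 mm above the worktop and sloping lips up to 46 mm; a tin lies in it on a flat with 2 mm play each side, its middle 80 mm free for fingers. Origin: centre of the underside; x along the tin's lie, z up.
- blue_stand_seat (a point): where the origin of a tin lies when it is seated in the middle of the blue stand, 57 mm above the worktop; axes as the stand's
- spice_a: bystander, loose: round spice jar with a dark cap and a blue label, 41 mm across, 105 mm tall; origin at the centre of its underside
- spice_b: bystander, loose: round spice jar with a dark cap and a cream label, 41 mm across, 105 mm tall; origin at the centre of its underside
- egg_timer: bystander, loose: red and white dome-shaped egg timer, 61 mm across, 60 mm tall; origin at the centre of its underside
- matchbox: bystander, loose: red-brown matchbox lying flat, 36 x 54 x 16 mm; origin at the centre of its underside
- soap_pump: bystander, loose: glass soap bottle with a yellowish pump, 74 mm across, 175 mm tall; origin at the centre of its underside
- trivet: bystander, loose: round patterned trivet lying flat, 114 mm across, 9 mm thick; origin at the centre of its underside

How it is judged:
At the end, for the whole second after the job is handed in: Each tin lies at rest in the stand of its own colour: its striped flat faces up within 0.15 rad, its origin is within 25 mm horizontally of the seat point, within 8 mm across the stand and within 6 mm in height, and its length is in line with the stand within 0.12 rad (either way round) (angle between each of orange_tin_mark, blue_tin_mark's own z axis and vertical below 0.15 rad and horizontal distance between orange_tin and orange_stand_seat below 0.025 m and z of orange_tin in the frame of orange_stand_seat between -0.006 and 0.006 m and y of orange_tin in the frame of orange_stand_seat between -0.008 and 0.008 m and angle between the x axis of orange_tin and the x axis of orange_stand, either way round below 0.12 rad and linear speed of each of orange_tin, blue_tin below 0.02 m/s and horizontal distance between blue_tin and blue_stand_seat below 0.025 m and z of blue_tin in the frame of blue_stand_seat between -0.006 and 0.006 m and y of blue_tin in the frame of blue_stand_seat between -0.008 and 0.008 m and angle between the x axis of blue_tin and the x axis of blue_stand, either way round below 0.12 rad); the robot touches nothing.
It fails at once if a loose bystander (spice jar, timer, matchbox, soap bottle, trivet) is shifted by more than 15 mm (distance of any of spice_a, spice_b, egg_timer, matchbox, soap_pump, trivet from where it was at the start of the episode above 0.015 m).
It fails at once if the orange tin is dropped or flung (faster than 0.6 m/s while the fingers do not hold it) (linear speed of orange_tin above 0.6 m/s and contact force between the fingers and orange_tin below 0.3 N).
It fails at once if the blue tin is dropped or flung (faster than 0.6 m/s while the fingers do not hold it) (linear speed of blue_tin above 0.6 m/s and contact force between the fingers and blue_tin below 0.3 N).
It also fails if it takes over 69 s, if anything falls off the work surface, if the arm or the gripper's body presses on something with over 40 N, if the wrist force passes 120 N, or if a joint passes its speed limit or range.

## Working session

There is one attempt and no reset: what is moved stays moved. The work goes in short steps, Python scripts to look and compute and a shell command to move; the robot and the scene stay as the last step left them, time stands still between calls to the robot, and variables do not carry over. Pictures are saved under pics/ and viewed, at most 10 in all, crops included, and the job is handed in when it is done.

```bash
mkdir -p pics; ls
python3 - <<'E'
from bench import ctrl, imaging
import cv2,numpy as np
o=ctrl.get_obs(); print({k:np.round(v,3) for k,v in o.items()})
for n in("scene","top","wrist"):
    im=imaging.camera(n); cv2.imwrite(f"pics/{n}0.png",im[:,:,::-1])
    i=imaging.camera_info(n); print(n,{k:np.round(v,4).tolist() for k,v in i.items()})
E
```

```text
pics
{'time_s': np.float64(0.0), 'q': array([-1.505,  0.182,  1.608, -0.   ,  1.354, -0.206]), 'dq': array([-0.001,  0.   ,  0.001, -0.001, -0.   ,  0.   ]), 'joint_efforts': array([ 2.0000e-03, -4.4487e+01, -3.5133e+01, -0.0000e+00,  9.0000e-03,
       -0.0000e+00]), 'eef_pos': array([ 0.154, -0.553,  0.252]), 'eef_rot': array([-0.001,  0.991,  0.136,  0.   ]), 'wrist_force': array([ 0.342,  0.082, -0.111]), 'torque': array([-0.002, -0.014, -0.006]), 'grasp_force': np.float64(0.0), 'opening': np.float64(1.002)}
scene {'K': [[386.018, 0.0, 323.1921], [0.0, 386.018, 201.3632], [0.0, 0.0, 1.0]], 'k1': -0.0224, 'T': [[0.8621, 0.2244, -0.4544, -0.1977], [-0.5068, 0.368, -0.7796, -1.2672], [-0.0077, 0.9023, 0.431, 0.7023], [0.0, 0.0, 0.0, 1.0]]}
top {'K': [[384.6441, 0.0, 318.6462], [0.0, 384.6441, 199.243], [0.0, 0.0, 1.0]], 'k1': -0.0092, 'T': [[-0.0182, 0.9978, -0.0631, 0.3775], [-0.9998, -0.0186, -0.0047, -0.1007], [-0.0059, 0.063, 0.998, 1.343], [0.0, 0.0, 0.0, 1.0]]}
wrist {'K': [[316.0653, 0.0, 319.8328], [0.0, 316.0653, 201.6277], [0.0, 0.0, 1.0]], 'k1': 0.0213, 'tool_from_camera': [[0.0, 0.9554, 0.2954, 0.076], [1.0, -0.0003, 0.0008, 0.0005], [0.0009, 0.2954, -0.9554, -0.1208], [0.0, 0.0, 0.0, 1.0]]}
```

View pics/top0.png

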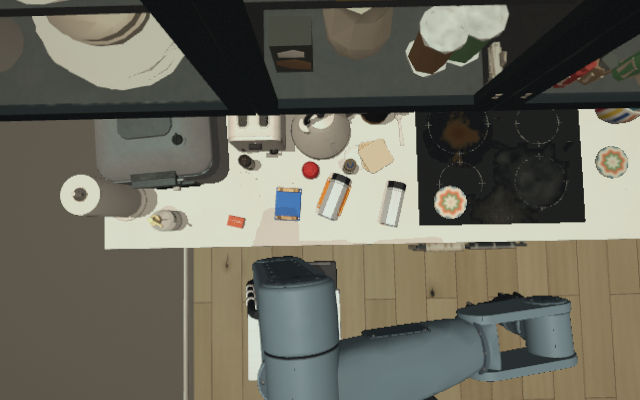

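View pics/scene0.png

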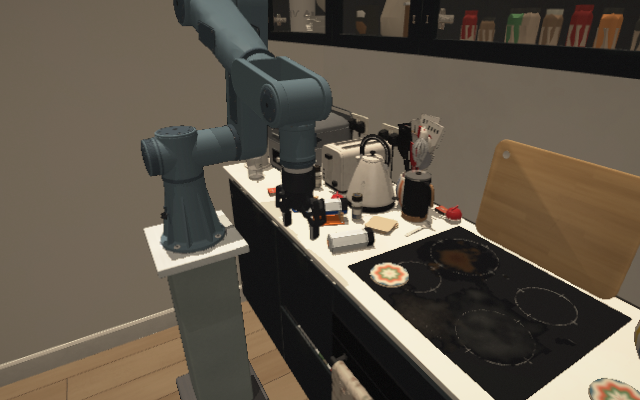

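```bash
cat > h.py <<'E'
import numpy as np, cv2
from bench import ctrl, imaging
from scipy.spatial.transform import Rotation as R
def toolT(o):
    T=np.eye(4); q=o['eef_rot']; T[:3,:3]=R.from_quat([q[1],q[2],q[3],q[0]]).as_matrix(); T[:3,3]=o['eef_pos']; return T
def camT(n,o=None):
    i=imaging.camera_info(n)
    return i, (i['T'] if 'T' in i else toolT(o)@np.array(i['tool_from_camera']))
def world(n,uv,z,o=None):
    i,T=camT(n,o); T=np.array(T); k=i['k1']; k1=float(np.ravel(k)[0])
    p=cv2.undistortPoints(np.array(uv,float).reshape(-1,1,2),np.array(i['K']),np.array([k1,0,0,0,0.])).reshape(-1,2)
    d=np.c_[p[:,0],-p[:,1],-np.ones(len(p))]@T[:3,:3].T; c=T[:3,3]
    return c+d*((np.broadcast_to(z,len(p))-c[2])/d[:,2])[:,None]
def totool(o,p):
    return (np.linalg.inv(toolT(o))@np.r_[p,1])[:3]*100
E
python3 - <<'E'
from h import *
pts={'blue_stand':(288,204,.03),'blue_tin cap':(345,178,.084),'blue tin end':(327,217,.084),'or tin cap':(398,184,.054),'or tin end':(389,224,.054),'trivet':(450,203,.009),'matchbox':(236,222,.016),'soap':(167,220,.1),'timer':(310,170,.05),'spA':(247,162,.1),'spB':(350,166,.1),'toast':(376,155,.01)}
for k,v in pts.items(): print(k,world('top',[v[:2]],v[2])[0].round(3))
im=cv2.imread('pics/top0.png')[150:240,260:420]; cv2.imwrite('pics/c1.png',cv2.resize(im,None,fx=5,fy=5,interpolation=2))
E
```

```text
blue_stand [0.446 0.011 0.03 ]
blue_tin cap [ 0.526 -0.183  0.084]
blue tin end [ 0.398 -0.121  0.084]
or tin cap [ 0.505 -0.362  0.054]
or tin end [ 0.372 -0.328  0.054]
trivet [ 0.44  -0.55   0.009]
matchbox [0.388 0.192 0.016]
soap [0.398 0.398 0.1  ]
timer [ 0.559 -0.067  0.05 ]
spA [0.582 0.137 0.1  ]
spB [ 0.563 -0.199  0.1  ]
toast [ 0.613 -0.298  0.01 ]
```

View pics/c1.png

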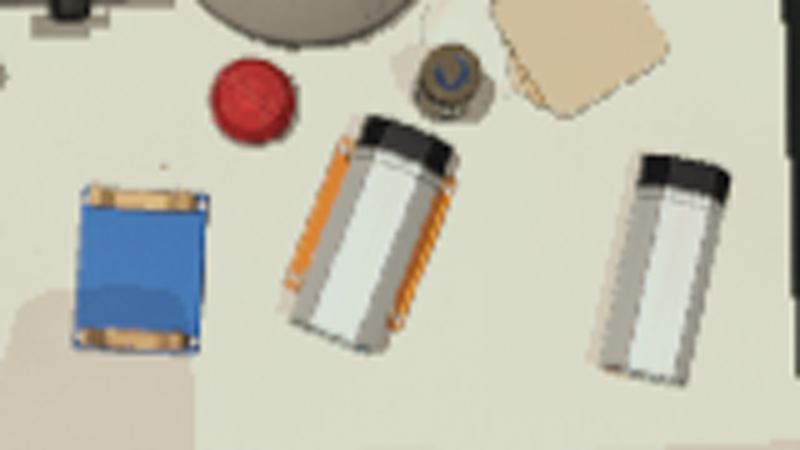

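```bash
python3 -m pendant '[[39.5,-20.5,0,35],[39.5,-20.5,0,35],[39.5,-20.5,0,35],[39.5,-20.5,0,35],[39.5,-20.5,0,35],[39.5,-20.5,0,35],[39.5,-20.5,0,35],[39.5,-20.5,0,35],[39.5,-20.5,0,35],[39.5,-20.5,0,35],[39.5,-20.5,0,35],[39.5,-20.5,0,35]]' 1
python3 - <<'E'
from h import *
import pickle
o=ctrl.get_obs(); pickle.dump(o,open('o1.pkl','wb')); im=imaging.camera('wrist'); cv2.imwrite('pics/w1.png',im[:,:,::-1]); print(o['q'].round(2))
E
```

```text
time_s: 1.15
eef_pos: [0.4836, -0.2452, 0.2532]
eef_rot: [-0.001, 0.986, -0.166, 0.001]
wrist_force: [-0.1, -0.2, -0.9]
opening: 0.998
grasp_force: 0.0
[-0.69  0.11  1.69  0.    1.34  1.21]
```

View pics/w1.png

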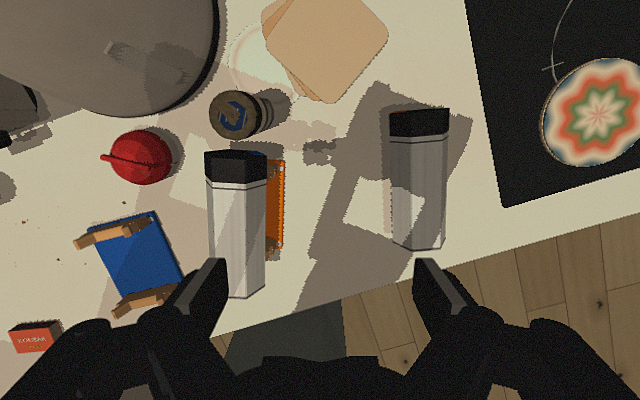

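Run:
```python
from h import *
def c(*p): return [(u/5+260,v/5+150) for u,v in p]
o=ctrl.get_obs()
for n,p,z in(('orange',c((643,378),(678,190)),.054),('blue',c((341,337),(388,158)),.084)):
    a,b=world('top',p,z); d=(b-a)/np.linalg.norm(b-a); m=a+.075*d; print(n,m.round(4),np.degrees(np.arctan2(d[1],d[0])).round(1),'tool cm',totool(o,m).round(1))
w=world('top',c((84,187),(207,197),(200,352),(75,347)),.008); print(w.round(3),w.mean(0).round(4),np.linalg.norm(w-np.roll(w,1,0),axis=1).round(3))
for a,b in((3,0),(2,1)): d=w[b]-w[a];print(np.degrees(np.arctan2(d[1],d[0])))
d=toolT(o)[:,0]; print(np.degrees(np.arctan2(d[1],d[0])))
# wrist check orange
import pickle; o1=pickle.load(open('o1.pkl','rb'))
print(world('wrist',[(418,110),(418,250)],.054,o1).round(3)); print(world('wrist',[(240,153),(240,297)],.084,o1).round(3))
```

```text
orange [ 0.4398 -0.3426  0.054 ] -12.2 tool cm [-0.8 10.4 19.9]
blue [ 0.4692 -0.1454  0.084 ] -15.9 tool cm [-4.5 -9.2 16.9]
[[ 0.506  0.051  0.008]
 [ 0.497 -0.035  0.008]
 [ 0.39  -0.028  0.008]
 [ 0.395  0.058  0.008]] [0.4469 0.0114 0.008 ] [0.112 0.086 0.108 0.087]
-3.8631752558705714
-3.4606620180087284
-19.102629771166324
[[ 0.519 -0.357  0.054]
 [ 0.374 -0.322  0.054]]
[[ 0.539 -0.186  0.084]
 [ 0.399 -0.126  0.084]]
```

```bash
python3 -m pendant '[[-0.7,10.4,0,-5.5],[-0.7,10.4,0,-5.5],[-0.7,10.4,0,-5.5],[-0.7,10.4,11,-5.5],[-0.7,10.4,11,-5.5],[-0.7,10.4,11,-5.5],[-0.7,10.4,19.7,-5.5],[-0.7,10.4,19.7,-5.5],[-0.7,10.4,19.7,-5.5],[-0.7,10.4,19.7,-5.5]]' 1
python3 - <<'E'
from h import *
o=ctrl.get_obs(); im=imaging.camera('wrist'); cv2.imwrite('pics/w2.png',im[:,:,::-1])
E
```

```text
time_s: 2.03
eef_pos: [0.4362, -0.3447, 0.0536]
eef_rot: [-0.003, 0.993, -0.122, -0.003]
wrist_force: [0.0, -0.6, 1.0]
opening: 0.998
grasp_force: 0.0
```

View pics/w2.png

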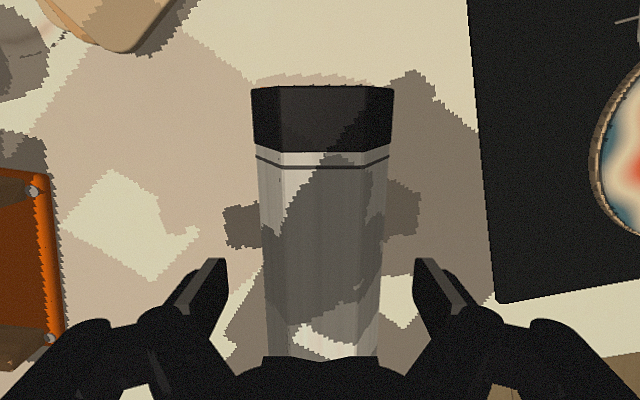

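```bash
python3 -m pendant '[[0,1.5,0,0],[0,2,0,0],[0,2.4,-0.1,0],[0,2.8,-0.25,0],[0,3.2,-0.45,0],[0,3.6,-0.65,0],[0,4,-0.85,0],[0,4.4,-1.0,0],[0,4.8,-1.1,0],[0,5.1,-1.2,0],[0,5.3,-1.2,0],[0,5.3,-1.2,0]]'
cat >> h.py <<'E'
def look(fn,n='wrist'):
    o=ctrl.get_obs(); im=imaging.camera(n); cv2.imwrite('pics/'+fn,im[:,:,::-1]); h=cv2.cvtColor(im,cv2.COLOR_RGB2HSV)
    for nm,lo,hi in(('orange',8,20),('blue',100,118)):
        m=((h[...,0]>=lo)&(h[...,0]<=hi)&(h[...,1]>150)&(h[...,2]>40)).astype('uint8')
        c,l,s,ce=cv2.connectedComponentsWithStats(m)
        print(nm,[(s[i].tolist(),ce[i].round().tolist()) for i in range(1,c) if s[i,4]>60])
    return o,im
E
python3 -c "
from h import *
look('w3.png')"
```

```text
time_s: 3.08
eef_pos: [0.4258, -0.3983, 0.0686]
eef_rot: [0.0, 0.993, -0.121, 0.0]
wrist_force: [0.7, 0.1, 5.3]
opening: 0.997
grasp_force: 2.4
orange [([504, 63, 136, 148, 4130], [574.0, 133.0])]
blue []
```

View pics/w3.png

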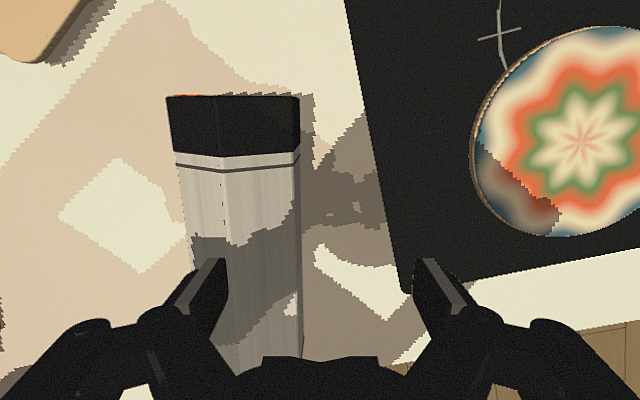

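```bash
python3 -m pendant '[[0,0.3,0,0],[0,0.6,0,0],[0,0.9,0,0],[0,1.2,0,0],[0,1.5,0,0],[0,1.8,0,0],[0,2.1,0,0],[0,2.1,0,0]]'
python3 -c "
from h import *
look('w4.png')"
```

```text
time_s: 3.8
eef_pos: [0.4203, -0.4181, 0.0676]
eef_rot: [-0.0, 0.993, -0.121, -0.0]
wrist_force: [0.4, 0.1, -0.2]
opening: 0.999
grasp_force: 0.0
orange [([469, 62, 158, 148, 4648], [552.0, 128.0]), ([165, 99, 12, 49, 237], [170.0, 122.0]), ([176, 171, 18, 101, 401], [185.0, 222.0])]
blue []
```

Run:
```python
from h import *
o=ctrl.get_obs()
for p in((185,222),(170,122)):
    w=world('wrist',[p],.0405,o)[0]; print(w.round(3),totool(o,w).round(2))
im=cv2.imread('pics/w4.png')[60:300,120:360]; cv2.imwrite('pics/c4.png',cv2.resize(im,None,fx=2,fy=2))
```

```text
[ 0.456 -0.357  0.041] [ 1.97 -6.71  2.72]
[ 0.503 -0.368  0.041] [ 6.8  -6.77  2.71]
```

View pics/c4.png

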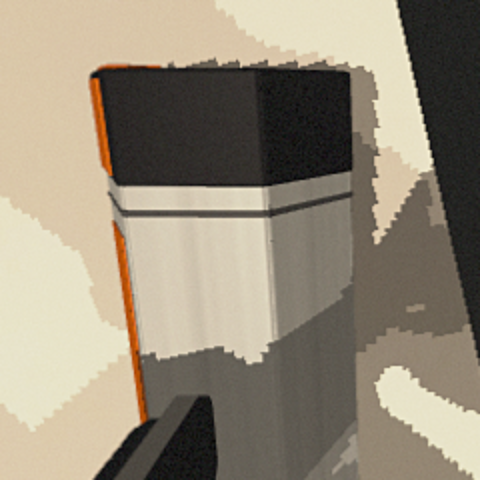

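```bash
python3 -m pendant '[[0,0,-3,0],[0,-4.4,-3,0],[0,-4.4,-3,0],[0,-4.4,1.4,0],[0,-4.4,1.4,0],[0,-4.4,1.4,0],[0,-4.4,1.4,0]]'
python3 -m pendant '[[0,1.5,0,0],[0,2.1,0,0],[0,2.7,-0.25,0],[0,3.2,-0.45,0],[0,3.7,-0.65,0],[0,4.2,-0.85,0],[0,4.7,-1.0,0],[0,5.2,-1.1,0],[0,5.7,-1.2,0],[0,6.2,-1.2,0],[0,6.6,-1.2,0],[0,6.6,-1.2,0]]'
python3 -c "
from h import *
look('w5.png')"
```

```text
time_s: 4.43
eef_pos: [0.4313, -0.3752, 0.0544]
eef_rot: [-0.0, 0.993, -0.121, -0.0]
wrist_force: [0.5, -0.6, 0.5]
opening: 0.999
grasp_force: 0.0
time_s: 5.43
eef_pos: [0.4152, -0.4406, 0.0664]
eef_rot: [0.0, 0.993, -0.122, 0.0]
wrist_force: [-0.1, -1.2, -0.6]
opening: 0.998
grasp_force: 0.0
orange [([427, 64, 155, 147, 4351], [512.0, 127.0]), ([193, 94, 61, 3, 132], [224.0, 95.0]), ([190, 101, 60, 53, 2844], [220.0, 127.0]), ([202, 184, 63, 192, 7699], [237.0, 273.0])]
blue []
```

```bash
python3 -m pendant '[[0,0,-4,0],[0,0,-8,0],[0,0,-10,0],[-1.6,-29,-10,8],[-1.6,-29,-10,8],[-1.6,-29,-10,8],[-1.6,-29,-10,8],[-1.6,-29,-10,8],[-1.6,-29,-10,8],[-1.6,-29,-10,8],[-1.6,-29,-10,8],[-1.6,-29,-10,8]]'
python3 -c "
from h import *
look('w6.png')"
```

```text
time_s: 6.48
eef_pos: [0.4693, -0.1514, 0.1655]
eef_rot: [-0.0, 0.982, -0.188, -0.001]
wrist_force: [0.1, -0.2, -0.5]
opening: 1.004
grasp_force: 0.0
orange [([265, 136, 8, 99, 512], [269.0, 185.0]), ([352, 136, 13, 101, 725], [358.0, 186.0])]
blue [([104, 203, 110, 107, 5051], [164.0, 257.0])]
```

View pics/w6.png

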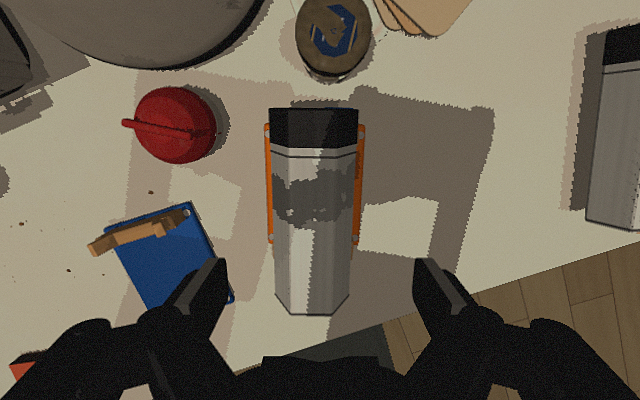

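Run:
```python
from h import *
o=ctrl.get_obs()
for p,z in(((315,186),.008),((264,123),.008),((366,125),.008),((272,243),.008),((357,243),.008),((312,310),.084),((313,108),.084)):
    w=world('wrist',[p],z,o)[0]; print(p,w.round(4),totool(o,w).round(2))
```

```text
(315, 186) [ 0.4753 -0.1507  0.008 ] [ 0.47 -0.45 15.78]
(264, 123) [ 0.543  -0.1311  0.008 ] [ 6.03 -4.78 15.77]
(366, 125) [ 0.5091 -0.2115  0.008 ] [ 5.86  3.95 15.77]
(272, 243) [ 0.4383 -0.0911  0.008 ] [-5.18 -4.61 15.78]
(357, 243) [ 0.408 -0.167  0.008] [-5.18  3.56 15.78]
(312, 310) [ 0.4051 -0.1211  0.084 ] [-7.16 -0.59  8.18]
(313, 108) [ 0.5393 -0.1765  0.084 ] [ 7.36 -0.42  8.17]
```

```bash
python3 -m pendant '[[0.2,-0.5,4,0],[0.2,-0.5,8,0],[0.2,-0.5,11.3,0],[0.2,-0.5,11.3,0],[0.2,-0.5,11.3,0]]'
python3 -m pendant '[[0,0,0,0],[0,0,0,0],[0,0,0,0],[0,0,0,0],[0,0,0,0],[0,0,0,0],[0,0,0,0],[0,0,0,0]]' 0
python3 -c "
from h import *
look('w7.png')"
```

```text
time_s: 6.95
eef_pos: [0.4717, -0.1506, 0.0517]
eef_rot: [-0.001, 0.982, -0.191, -0.003]
wrist_force: [0.5, -0.3, 0.4]
opening: 1.004
grasp_force: 0.0
time_s: 7.62
eef_pos: [0.4757, -0.1507, 0.0565]
eef_rot: [0.0, 0.982, -0.191, 0.003]
wrist_force: [0.8, 4.5, 6.3]
opening: 0.707
grasp_force: 63.2
orange [([238, 178, 8, 72, 224], [242.0, 216.0])]
blue [([340, 124, 54, 5, 155], [367.0, 126.0]), ([0, 265, 147, 117, 4494], [76.0, 324.0]), ([155, 367, 44, 33, 731], [178.0, 386.0])]
```

```bash
python3 -m pendant '[[0,0,-1,0],[0,0,-2,0],[0,0,-3.5,0],[0,0,-5,0],[0,0,-7,0],[0,0,-7,0],[0,0,-7,0]]'
python3 -c "
from h import *
o,im=look('w8.png')
cv2.imwrite('pics/c8.png',im[60:400,150:500,::-1])"
```

```text
time_s: 8.25
eef_pos: [0.4748, -0.151, 0.1254]
eef_rot: [0.001, 0.982, -0.19, 0.002]
wrist_force: [0.3, -1.3, -3.0]
opening: 0.699
grasp_force: 65.4
orange []
blue [([340, 124, 54, 5, 157], [367.0, 126.0]), ([77, 224, 130, 98, 5403], [149.0, 278.0])]
```

View pics/c8.png

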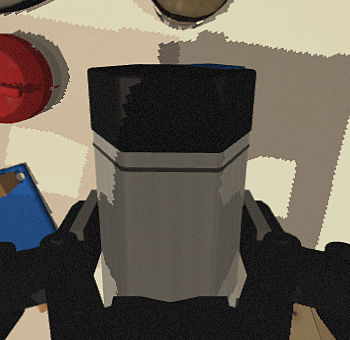

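```bash
python3 -m pendant '[[0,0,-3,0],[0,0,-5,0],[-1,0,-5,0],[-1,4,-5,-2],[2.9,8,-5,-4],[2.9,12,-5,-6],[2.9,16.5,-5,-8],[2.9,16.5,-2,-8],[2.9,16.5,2,-8],[2.9,16.5,5,-8],[2.9,16.5,7.5,-8],[2.9,16.5,7.5,-8]]'
python3 -m pendant '[[0,0,0.7,0],[0,0,1.2,0],[0,0,1.5,0],[0,0,1.7,0],[0,0,1.7,0]]'
```

```text
time_s: 9.3
eef_pos: [0.4339, -0.3093, 0.0409]
eef_rot: [-0.005, 0.993, -0.122, -0.005]
wrist_force: [-1.5, 1.1, -3.7]
opening: 0.699
grasp_force: 66.9
time_s: 9.72
eef_pos: [0.4393, -0.3143, 0.032]
eef_rot: [0.001, 0.993, -0.121, 0.001]
wrist_force: [-0.0, -0.8, -3.8]
opening: 0.701
grasp_force: 66.9
```

```bash
python3 -m pendant '[[0,0,0.2,0],[0,0,0.4,0],[0,0,0.4,0],[0,0,0.4,0]]'
python3 -m pendant '[[0,0,0.1,0],[0,0,0.2,0],[0,0,0.2,0]]'
```

```text
time_s: 10.05
eef_pos: [0.4389, -0.314, 0.0274]
eef_rot: [0.0, 0.993, -0.121, 0.0]
wrist_force: [-0.4, -0.0, -3.2]
opening: 0.701
grasp_force: 66.9
time_s: 10.3
eef_pos: [0.439, -0.3142, 0.0265]
eef_rot: [0.0, 0.993, -0.121, -0.0]
wrist_force: [-3.7, 3.5, 8.4]
opening: 0.7
grasp_force: 67.9
```

```bash
python3 -m pendant '[[0,0,0,0],[0,0,0,0],[0,0,0,0],[0,0,0,0],[0,0,0,0],[0,0,-1.5,0],[0,0,-2.8,0],[0,0,-2.8,0],[0,0,-2.8,0]]' 1
python3 -m pendant '[[0,-1.5,0,0],[0,-2.1,0,0],[0,-2.7,-0.25,0],[0,-3.2,-0.45,0],[0,-3.7,-0.65,0],[0,-4.2,-0.85,0],[0,-4.7,-1.0,0],[0,-5.2,-1.1,0],[0,-5.7,-1.2,0],[0,-6.2,-1.2,0],[0,-6.6,-1.2,0],[0,-6.6,-1.2,0]]'
python3 -c "
from h import *
look('w9.png')"
```

```text
time_s: 11.05
eef_pos: [0.4393, -0.3145, 0.0538]
eef_rot: [0.001, 0.993, -0.121, 0.001]
wrist_force: [0.7, 0.9, -0.1]
opening: 1.0
grasp_force: 0.0
time_s: 12.05
eef_pos: [0.4551, -0.2488, 0.0654]
eef_rot: [-0.0, 0.993, -0.121, 0.0]
wrist_force: [-3.2, 0.9, 6.1]
opening: 1.006
grasp_force: 2.7
orange [([150, 1, 14, 65, 131], [159.0, 36.0]), ([72, 140, 160, 165, 16037], [147.0, 232.0]), ([605, 253, 35, 122, 2267], [628.0, 331.0])]
blue [([435, 120, 30, 5, 83], [449.0, 122.0]), ([0, 314, 33, 63, 1070], [11.0, 352.0])]
```

```bash
python3 -m pendant '[[0,-0.4,0,0],[0,-0.8,0,0],[0,-1.2,0,0],[0,-1.6,0,0],[0,-1.6,0,0],[0,-1.6,0,0]]'
python3 -c "
from h import *
o,im=look('w10.png')
cv2.imwrite('pics/c10.png',im[60:400,130:600,::-1])"
```

```text
time_s: 12.6
eef_pos: [0.4586, -0.234, 0.0651]
eef_rot: [-0.0, 0.993, -0.121, -0.0]
wrist_force: [0.8, -0.0, 0.6]
opening: 0.999
grasp_force: 0.0
orange [([100, 140, 158, 188, 16073], [175.0, 233.0])]
blue [([447, 120, 31, 5, 95], [462.0, 122.0]), ([471, 127, 12, 49, 193], [476.0, 150.0]), ([456, 195, 15, 85, 309], [463.0, 238.0]), ([0, 262, 47, 117, 2804], [15.0, 334.0])]
```

```bash
python3 -m pendant '[[0,0,-3,0],[0,4.4,-3,0],[0,4.4,-3,0],[0,4.4,1.2,0],[0,4.4,1.2,0],[0,4.4,1.2,0],[0,4.4,1.2,0]]'
python3 -m pendant '[[0,-1.5,0,0],[0,-2.1,0,0],[0,-2.7,-0.25,0],[0,-3.2,-0.45,0],[0,-3.7,-0.65,0],[0,-4.2,-0.85,0],[0,-4.7,-1.0,0],[0,-5.2,-1.1,0],[0,-5.7,-1.2,0],[0,-6.2,-1.2,0],[0,-6.7,-1.2,0],[0,-6.7,-1.2,0]]'
python3 -c "
from h import *
look('w11.png')"
```

```text
time_s: 13.23
eef_pos: [0.4479, -0.2771, 0.0537]
eef_rot: [-0.0, 0.993, -0.121, -0.0]
wrist_force: [0.6, 0.6, 0.4]
opening: 1.0
grasp_force: 0.0
time_s: 14.23
eef_pos: [0.4646, -0.2117, 0.066]
eef_rot: [0.001, 0.993, -0.121, 0.0]
wrist_force: [0.6, -0.0, -0.2]
opening: 0.998
grasp_force: 0.0
orange [([143, 141, 154, 186, 15889], [217.0, 234.0])]
blue [([369, 124, 56, 3, 148], [396.0, 125.0]), ([368, 132, 58, 49, 2434], [396.0, 156.0]), ([362, 210, 55, 166, 6356], [388.0, 289.0]), ([0, 239, 70, 144, 6074], [25.0, 314.0])]
```

```bash
cat >> h.py <<'E'
def stripe(im,o,lo,hi,u0,u1,z):
    h=cv2.cvtColor(im,cv2.COLOR_RGB2HSV); m=(h[...,0]>=lo)&(h[...,0]<=hi)&(h[...,1]>150)&(h[...,2]>40)
    m[:,:u0]=0; m[:,u1:]=0
    P=[]
    for v in range(130,300):
        u=np.flatnonzero(m[v])
        if len(u)>40: P.append((u.mean(),v))
    w=world('wrist',P,z,o); t=np.array([totool(o,a) for a in w]); a,b=np.polyfit(t[:,0],t[:,1],1)
    print('tool-yaw of tin deg',np.degrees(np.arctan(a)).round(1),'far x',t[:,0].max().round(2),'y at mid',(a*(t[:,0].max()-7.5)+b).round(2), 'widths',)
E
python3 - <<'E'
from h import *
o=ctrl.get_obs(); im=cv2.imread('pics/w11.png')[:,:,::-1]
stripe(np.ascontiguousarray(im),o,100,118,330,450,.054)
E
```

```text
tool-yaw of tin deg -0.3 far x 6.5 y at mid 3.23 widths
```

```bash
python3 -m pendant '[[0,0,-3,0],[-0.8,3.2,-3,0],[-0.8,3.2,-3,0],[-0.8,3.2,1,0],[-0.8,3.2,4.1,0],[-0.8,3.2,4.1,0],[-0.8,3.2,4.1,0]]'
python3 -m pendant '[[0,0,0,0],[0,0,0,0],[0,0,0,0],[0,0,0,0],[0,0,0,0],[0,0,0,0],[0,0,0,0],[0,0,0,0]]' 0
python3 -m pendant '[[0,0,-2,0],[0,0,-5,0],[0,0,-8,0],[0,0,-12,0],[0,0,-12,0],[0,0,-12,0]]'
python3 -c "
from h import *
o,im=look('w12.png'); stripe(im,o,100,118,230,410,.18)"
```

```text
time_s: 14.87
eef_pos: [0.4469, -0.2395, 0.0225]
eef_rot: [-0.002, 0.993, -0.121, -0.002]
wrist_force: [0.3, -0.4, -0.2]
opening: 1.003
grasp_force: 0.0
time_s: 15.53
eef_pos: [0.4501, -0.2425, 0.027]
eef_rot: [0.001, 0.993, -0.121, 0.002]
wrist_force: [-1.5, 0.6, 5.8]
opening: 0.702
grasp_force: 63.2
time_s: 16.03
eef_pos: [0.4506, -0.2426, 0.1485]
eef_rot: [0.002, 0.993, -0.121, 0.003]
wrist_force: [0.2, 1.1, -2.5]
opening: 0.701
grasp_force: 66.3
orange [([550, 74, 43, 4, 84], [570.0, 75.0]), ([548, 79, 47, 35, 1340], [570.0, 96.0]), ([154, 124, 82, 15, 388], [194.0, 131.0]), ([515, 134, 65, 145, 4927], [546.0, 204.0]), ([154, 149, 92, 101, 7804], [198.0, 199.0])]
blue [([280, 108, 77, 3, 217], [317.0, 109.0]), ([280, 118, 78, 69, 4871], [318.0, 150.0]), ([0, 195, 115, 118, 8174], [51.0, 261.0]), ([286, 227, 68, 135, 6971], [320.0, 291.0])]
tool-yaw of tin deg -0.8 far x 6.92 y at mid 0.05 widths
```

```bash
python3 -m pendant '[[0,0,-2,0],[-1,-4,-2,-4],[-2,-8,-2,-8],[-3,-12,-2,-10.2],[-3,-12,-2,-10.2],[-3,-12,-2,-10.2],[-3,-12,-2,-10.2]]'
python3 - <<'E'
from h import *
o,im=look('w13.png')
h=cv2.cvtColor(im,cv2.COLOR_RGB2HSV); m=((h[...,0]>=100)&(h[...,0]<=118)&(h[...,1]>150)&(h[...,2]>40))
L=[];Rr=[]
for v in range(100,330):
    u=np.flatnonzero(m[v,:260])
    if len(u)>30:
        L.append((u.min(),v)); Rr.append((u.max(),v))
print(len(L),L[::12],Rr[::12])
for P in(L,Rr):
    t=np.array([totool(o,a) for a in world('wrist',P,.008,o)])
    a,b=np.polyfit(t[:,0],t[:,1],1); r=t[:,1]-a*t[:,0]-b; k=abs(r)<.15; a,b=np.polyfit(t[k,0],t[k,1],1)
    print(np.degrees(np.arctan(a)),b,k.sum(),t[:,0].min(),t[:,0].max())
E
```

```text
time_s: 16.67
eef_pos: [0.4478, -0.1169, 0.1633]
eef_rot: [-0.0, 0.999, -0.032, -0.001]
wrist_force: [-0.7, -0.0, -3.6]
opening: 0.7
grasp_force: 66.6
orange [([318, 80, 33, 27, 318], [330.0, 96.0]), ([347, 86, 75, 28, 130], [383.0, 100.0]), ([400, 126, 18, 44, 329], [406.0, 142.0])]
blue [([280, 107, 77, 4, 210], [317.0, 109.0]), ([280, 118, 78, 69, 4914], [318.0, 151.0]), ([118, 133, 113, 120, 8750], [178.0, 194.0]), ([286, 227, 68, 135, 6739], [320.0, 291.0])]
89 [(np.int64(121), 133), (np.int64(123), 163), (np.int64(125), 175), (np.int64(127), 187), (np.int64(129), 199), (np.int64(131), 211), (np.int64(134), 223), (np.int64(136), 235)] [(np.int64(201), 133), (np.int64(222), 163), (np.int64(223), 175), (np.int64(224), 187), (np.int64(225), 199), (np.int64(226), 211), (np.int64(227), 223), (np.int64(228), 235)]
0.8017222204293136 -17.24085143028518 87 -4.637080672464855 5.165774192026223
0.40345444840149564 -8.598117412578885 88 -4.651937315666621 5.196889082106981
```

```bash
python3 -m pendant '[[-0.5,-4,0,1.4],[-0.5,-8,0,1.4],[-0.5,-12,0,1.4],[-0.5,-13,0,1.4],[-0.5,-13,0,1.4],[-0.5,-13,3,1.4],[-0.5,-13,6,1.4],[-0.5,-13,8,1.4],[-0.5,-13,9,1.4],[-0.5,-13,9.6,1.4],[-0.5,-13,9.6,1.4]]'
python3 -m pendant '[[0,0,0.1,0],[0,0,0.2,0],[0,0,0.3,0],[0,0,0.4,0],[0,0,0.4,0]]'
```

```text
time_s: 17.63
eef_pos: [0.4516, 0.0115, 0.0675]
eef_rot: [-0.0, 0.999, -0.046, -0.001]
wrist_force: [-0.5, -0.9, -1.8]
opening: 0.702
grasp_force: 66.9
time_s: 18.05
eef_pos: [0.4522, 0.0125, 0.0647]
eef_rot: [0.0, 0.999, -0.045, 0.0]
wrist_force: [0.3, 1.1, -2.5]
opening: 0.701
grasp_force: 66.9
```

```bash
python3 -m pendant '[[0,0,0.2,0],[0,0,0.4,0],[0,0,0.5,0],[0,0,0.6,0],[0,0,0.6,0]]'
python3 -m pendant '[[0,0,0.1,0],[0,0,0.2,0],[0,0,0.2,0]]'
```

```text
time_s: 18.47
eef_pos: [0.4516, 0.0126, 0.058]
eef_rot: [-0.0, 0.999, -0.045, -0.0]
wrist_force: [-0.4, -0.2, -2.6]
opening: 0.704
grasp_force: 66.9
time_s: 18.72
eef_pos: [0.452, 0.0125, 0.057]
eef_rot: [0.0, 0.999, -0.045, -0.0]
wrist_force: [-3.9, 2.0, 8.0]
opening: 0.697
grasp_force: 67.7
```

```bash
python3 -m pendant '[[0,0,0,0],[0,0,0,0],[0,0,0,0],[0,0,0,0],[0,0,-2,0],[0,0,-5,0],[0,0,-9,0],[0,0,-12,0],[0,0,-12,0],[0,0,-12,0]]' 1
python3 - <<'E'
from h import *
o,im=look('w14.png'); print('blue seated:'); stripe(im,o,100,118,260,380,.084)
o=dict(eef_pos=np.array([.4152,-.4406,.0664]),eef_rot=np.array([0,.993,-.122,0]))
im=np.ascontiguousarray(cv2.imread('pics/w5.png')[:,:,::-1]); stripe(im,o,8,20,150,300,.054)
T=toolT(o)@np.array([-.008,-.035,.012,1]); print(T, toolT(ctrl.get_obs())[:3,:2])
E
```

```text
time_s: 19.55
eef_pos: [0.4534, 0.0122, 0.1783]
eef_rot: [0.0, 0.999, -0.045, 0.003]
wrist_force: [-0.1, -0.2, -0.6]
opening: 1.0
grasp_force: 0.0
orange [([422, 74, 136, 135, 9415], [489.0, 148.0])]
blue [([302, 113, 34, 32, 982], [319.0, 128.0]), ([358, 142, 7, 94, 358], [361.0, 192.0]), ([271, 145, 12, 91, 572], [277.0, 191.0]), ([304, 164, 31, 134, 3432], [320.0, 231.0])]
blue seated:
tool-yaw of tin deg -2.4 far x 5.81 y at mid -0.05 widths
tool-yaw of tin deg -1.0 far x 6.57 y at mid -3.93 widths
[ 0.41591024 -0.40470438  0.0544      1.        ] [[ 9.95997394e-01 -8.93738549e-02]
 [-8.93736168e-02 -9.95998140e-01]
 [ 1.24389412e-03  1.37059962e-04]]
```

```bash
python3 -m pendant '[[0.2,41.4,0,8],[0.2,41.4,0,8],[0.2,41.4,0,8],[0.2,41.4,0,8],[0.2,41.4,0,8],[0.2,41.4,0,8],[0.2,41.4,0,8],[0.2,41.4,0,8],[0.2,41.4,0,8],[0.2,41.4,0,8],[0.2,41.4,0,8],[0.2,41.4,0,8]]'
python3 - <<'E'
from h import *
o,im=look('w15.png')
h=cv2.cvtColor(im,cv2.COLOR_RGB2HSV); m=(h[...,0]>=8)&(h[...,0]<=20)&(h[...,1]>150)&(h[...,2]>40)
P=[]
for v in range(90,330):
    u=np.flatnonzero(m[v,260:380])
    if 20<len(u)<60: P.append((u.mean()+260,v))
t=np.array([totool(o,a) for a in world('wrist',P,.054,o)]); a,b=np.polyfit(t[:,0],t[:,1],1)
print(np.degrees(np.arctan(a)),b,t[:,0].min(),t[:,0].max())
E
```

```text
time_s: 20.6
eef_pos: [0.4153, -0.4009, 0.1735]
eef_rot: [-0.002, 0.993, -0.116, -0.001]
wrist_force: [-0.1, 0.3, -1.1]
opening: 0.997
grasp_force: 0.0
orange [([434, 69, 99, 95, 1641], [485.0, 112.0]), ([301, 87, 32, 31, 938], [317.0, 102.0]), ([0, 121, 96, 129, 8141], [47.0, 189.0]), ([302, 136, 30, 129, 3469], [317.0, 198.0])]
blue []
0.18525587676131097 -0.25908985989454825 -5.274293672439545 8.537792486377532
```

```bash
python3 -m pendant '[[1.3,-0.3,4,0],[1.3,-0.3,8,0],[1.3,-0.3,12,0],[1.3,-0.3,15.1,0],[1.3,-0.3,15.1,0],[1.3,-0.3,15.1,0]]'
python3 -m pendant '[[0,0,0,0],[0,0,0,0],[0,0,0,0],[0,0,0,0],[0,0,0,0],[0,0,0,0],[0,0,0,0],[0,0,0,0]]' 0
python3 -m pendant '[[0,0,-2,0],[0,0,-5,0],[0,0,-9,0],[0,0,-13,0],[0,0,-15,0],[0,0,-15,0],[0,0,-15,0]]'
cat > fit.py <<'E'
from h import *
import sys
def fit(im,o,lo,hi,u0,u1,z,wmin,wmax):
    h=cv2.cvtColor(im,cv2.COLOR_RGB2HSV); m=(h[...,0]>=lo)&(h[...,0]<=hi)&(h[...,1]>150)&(h[...,2]>40); P=[]
    for v in range(80,380):
        u=np.flatnonzero(m[v,u0:u1])
        if wmin<len(u)<wmax: P.append((u.mean()+u0,v))
    t=np.array([totool(o,a) for a in world('wrist',P,z,o)]); a,b=np.polyfit(t[:,0],t[:,1],1)
    print('yaw',np.degrees(np.arctan(a)).round(2),'y',b.round(2),'x',t[:,0].min().round(2),t[:,0].max().round(2))
E
python3 - <<'E'
from fit import *
o,im=look('w16.png'); fit(im,o,8,20,230,410,o['eef_pos'][2]+.027,50,100)
E
```

```text
time_s: 21.15
eef_pos: [0.4292, -0.3967, 0.0232]
eef_rot: [-0.002, 0.994, -0.114, -0.002]
wrist_force: [-0.2, -0.1, 1.4]
opening: 1.001
grasp_force: 0.0
time_s: 21.82
eef_pos: [0.4318, -0.4017, 0.0291]
eef_rot: [0.002, 0.993, -0.114, 0.002]
wrist_force: [0.4, 1.3, 6.4]
opening: 0.699
grasp_force: 63.2
time_s: 22.4
eef_pos: [0.431, -0.401, 0.1784]
eef_rot: [0.002, 0.993, -0.114, 0.002]
wrist_force: [-0.5, -0.1, -3.5]
opening: 0.695
grasp_force: 66.0
orange [([7, 64, 14, 42, 89], [16.0, 85.0]), ([433, 91, 94, 90, 1463], [482.0, 132.0]), ([273, 112, 76, 4, 269], [312.0, 114.0]), ([272, 123, 76, 69, 5005], [310.0, 156.0]), ([0, 137, 103, 126, 8304], [53.0, 203.0]), ([278, 229, 67, 133, 8136], [312.0, 293.0])]
blue []
yaw -0.2 y -0.25 x -1.17 7.36
```

```bash
python3 -m pendant '[[0.3,-4,0,4],[0.3,-8,0,8.4],[0.3,-11.5,0,8.4],[0.3,-11.5,0,8.4],[0.3,-11.5,0,8.4],[0.3,-11.5,0,8.4]]'
python3 - <<'E'
from fit import *
o,im=look('w17.png')
h=cv2.cvtColor(im,cv2.COLOR_RGB2HSV); m=((h[...,0]>=8)&(h[...,0]<=20)&(h[...,1]>150)&(h[...,2]>40))
L=[];Rr=[]
for v in range(100,330):
    u=np.flatnonzero(m[v,:260])
    if len(u)>60:
        L.append((u.min(),v)); Rr.append((u.max(),v))
print(len(L),L[::15],Rr[::15])
for P in(L,Rr):
    t=np.array([totool(o,a) for a in world('wrist',P,.008,o)])
    a,b=np.polyfit(t[:,0],t[:,1],1); r=t[:,1]-a*t[:,0]-b; k=abs(r)<.15; a,b=np.polyfit(t[k,0],t[k,1],1)
    print(np.degrees(np.arctan(a)),b,k.sum(),t[:,0].min(),t[:,0].max())
print(totool(o,np.array([.4746,-.1502,.057])))
cv2.imwrite('pics/c17.png',im[60:400,:420,::-1])
E
```

```text
time_s: 22.95
eef_pos: [0.4587, -0.2882, 0.1739]
eef_rot: [-0.0, 0.983, -0.186, -0.001]
wrist_force: [-0.6, -1.0, -2.1]
opening: 0.699
grasp_force: 66.2
orange [([570, 41, 70, 101, 1373], [601.0, 94.0]), ([273, 112, 76, 4, 273], [312.0, 114.0]), ([272, 123, 77, 68, 5008], [310.0, 156.0]), ([125, 166, 104, 103, 7438], [180.0, 223.0]), ([278, 229, 67, 133, 8141], [312.0, 293.0])]
blue [([13, 238, 102, 95, 3777], [68.0, 289.0]), ([0, 374, 19, 26, 266], [6.0, 391.0])]
79 [(np.int64(126), 168), (np.int64(131), 201), (np.int64(133), 216), (np.int64(136), 231), (np.int64(47), 246), (np.int64(46), 261)] [(np.int64(218), 168), (np.int64(223), 201), (np.int64(224), 216), (np.int64(226), 231), (np.int64(227), 246), (np.int64(227), 261)]
10.024702513237635 -17.60211699274186 2 -7.782199757344044 1.9424845939688795
1.1365275666133994 -9.132944770712657 76 -7.868088128627604 1.962426566455
[ -3.54097202 -13.42003016  11.70669989]
```

Run:
```python
from fit import *
o=ctrl.get_obs()
for p in((126,168),(131,201),(133,216),(136,231),(223,201),(226,231)):print(p,totool(o,world('wrist',[p],.008,o)[0]).round(2))
```

```text
(126, 168) [  1.94 -17.72  16.63]
(131, 201) [ -1.22 -17.83  16.63]
(133, 216) [ -2.72 -17.91  16.63]
(136, 231) [ -4.27 -17.89  16.64]
(223, 201) [-1.22 -9.2  16.63]
(226, 231) [-4.29 -9.18 16.63]
```

```bash
python3 -m pendant '[[-3.6,-2,0,1.2],[-3.6,-6,0,1.2],[-3.6,-10,0,1.2],[-3.6,-13.6,0,1.2],[-3.6,-13.6,0,1.2],[-3.6,-13.6,0,1.2],[-3.6,-13.6,4,1.2],[-3.6,-13.6,7,1.2],[-3.6,-13.6,9,1.2],[-3.6,-13.6,10.2,1.2],[-3.6,-13.6,10.2,1.2]]'
python3 -m pendant '[[0,0,0.2,0],[0,0,0.4,0],[0,0,0.6,0],[0,0,0.6,0],[0,0,0.6,0]]'
```

```text
time_s: 23.92
eef_pos: [0.4731, -0.1497, 0.07]
eef_rot: [-0.001, 0.98, -0.198, -0.003]
wrist_force: [-0.1, 0.6, -2.4]
opening: 0.697
grasp_force: 66.4
time_s: 24.33
eef_pos: [0.4761, -0.1494, 0.068]
eef_rot: [0.0, 0.98, -0.197, 0.001]
wrist_force: [0.2, -0.3, -2.2]
opening: 0.695
grasp_force: 66.4
```

```bash
python3 -m pendant '[[0,0,0.2,0],[0,0,0.4,0],[0,0,0.6,0],[0,0,0.7,0],[0,0,0.8,0],[0,0,0.8,0]]'
python3 -m pendant '[[0,0,0.1,0],[0,0,0.2,0],[0,0,0.2,0]]'
```

```text
time_s: 24.83
eef_pos: [0.4756, -0.1489, 0.0592]
eef_rot: [-0.0, 0.98, -0.197, -0.0]
wrist_force: [-1.0, 0.3, -2.8]
opening: 0.698
grasp_force: 66.5
time_s: 25.08
eef_pos: [0.4758, -0.149, 0.0588]
eef_rot: [-0.0, 0.98, -0.197, -0.0]
wrist_force: [-7.8, 2.7, 15.9]
opening: 0.697
grasp_force: 68.3
```

```bash
python3 -m pendant '[[0,0,0,0],[0,0,0,0],[0,0,0,0],[0,0,0,0],[0,0,0,0],[0,0,-2,0],[0,0,-5,0],[0,0,-9,0],[0,0,-12,0],[-3,0,-14,0],[-3,0,-14,0],[-3,0,-14,0]]' 1
python3 - <<'E'
from fit import *
o,im=look('w18.png'); fit(im,o,8,20,295,345,.084,20,48)
t,_=None,0
im2=imaging.camera('top'); a=cv2.resize(im2[150:240,260:420],None,fx=3,fy=3,interpolation=2)
b=im[60:330,130:520]; c=np.zeros((270+270,480,3),'uint8'); c[:270,:390]=b; c[270:]=a; cv2.imwrite('pics/f1.png',c[:,:,::-1])
E
```

```text
time_s: 26.08
eef_pos: [0.4482, -0.1375, 0.1986]
eef_rot: [0.001, 0.98, -0.197, 0.002]
wrist_force: [-0.3, -0.8, -0.1]
opening: 1.002
grasp_force: 0.0
orange [([305, 66, 34, 32, 1036], [322.0, 81.0]), ([273, 106, 13, 97, 859], [280.0, 154.0]), ([358, 107, 7, 95, 375], [361.0, 154.0]), ([307, 118, 30, 134, 3760], [322.0, 183.0])]
blue [([170, 172, 77, 97, 2317], [209.0, 221.0]), ([94, 185, 38, 32, 733], [113.0, 201.0]), ([117, 225, 58, 81, 1930], [147.0, 263.0])]
yaw -0.23 y 0.15 x -3.9 9.17
```

View pics/f1.png

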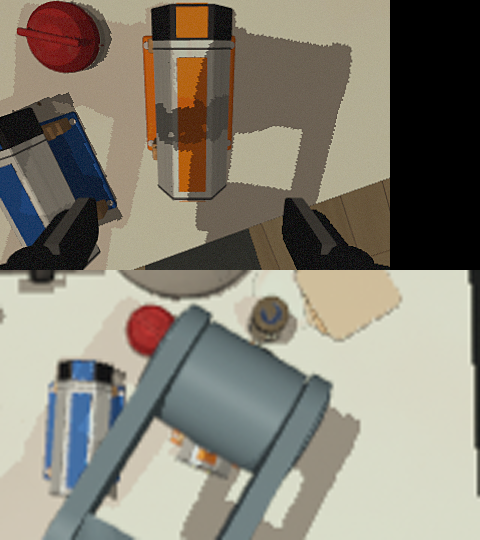

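Run:
```python
from fit import *
oo=ctrl.get_obs()
ob=dict(eef_pos=np.array([.4534,.0122,.1783]),eef_rot=np.array([0,.999,-.045,.003]))
for fn,o,lo,hi in(('w14',ob,100,118),('w18',oo,8,20)):
    im=np.ascontiguousarray(cv2.imread(f'pics/{fn}.png')[:,:,::-1]); h=cv2.cvtColor(im,cv2.COLOR_RGB2HSV); m=(h[...,0]>=lo)&(h[...,0]<=hi)&(h[...,1]>130)&(h[...,2]>35)
    for (u0,u1,z,nm) in((295,346,.084,'stripe'),(255,292,.008,'railL'),(350,380,.008,'railR')):
        A=[];B=[]
        for v in range(100,290):
            u=np.flatnonzero(m[v,u0:u1])
            if len(u)>3: A.append((u0+u.min()-.5,v));B.append((u0+u.max()+.5,v))
        a=np.array([totool(o,x) for x in world('wrist',A,z,o)]);b=np.array([totool(o,x) for x in world('wrist',B,z,o)])
        print(fn,nm,'L',np.median(a[:,1]).round(2),'R',np.median(b[:,1]).round(2),'slopes deg',[np.degrees(np.polyfit(q[:,0],q[:,1],1)[0]).round(1) for q in(a,b)],'x',a[:,0].min().round(1),a[:,0].max().round(1))
```

```text
w14 stripe L -1.09 R 1.04 slopes deg [np.float64(-0.8), np.float64(-0.2)] x -6.1 7.3
w14 railL L -4.46 R -3.8 slopes deg [np.float64(-0.9), np.float64(-1.1)] x -5.8 5.3
w14 railR L 3.69 R 4.14 slopes deg [np.float64(-0.5), np.float64(-1.0)] x -5.5 5.3
w18 stripe L -0.93 R 1.22 slopes deg [np.float64(-0.3), np.float64(-0.2)] x -4.7 6.6
w18 railL L -4.42 R -3.48 slopes deg [np.float64(-0.6), np.float64(-0.1)] x -3.2 7.9
w18 railR L 3.77 R 4.19 slopes deg [np.float64(-0.2), np.float64(-0.2)] x -2.7 7.9
```

```bash
python3 -c "
from bench import workorder
print(workorder.hand_in())"
```

```text
the job is handed in; nothing more can be done
None
```

Both tins are lying in the stands of their own colour with their stripes facing up, and the job was handed in after about 26 s of robot time. In the last wrist pictures each tin is within about 3 mm across and 1 degree of its stand's line; the hand-in gave no verdict.

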